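Wind the carton guide out three turns and lock it

TASK

Change the packing line over to the narrower carton: wind the black-handled crank clockwise (seen from above) to push the side guide out over the rollers. The crank is loose on its spindle, so first take up the free play until you feel the spindle's drag, and from that point give it exactly three full turns, leaving the crank there and letting go; then push the red lock lever all the way over, away from the robot. Do not disturb the carton, the tape roll or the bottle.

Things in the scene. Friction and masses are not known exactly. Their poses are not given: they have to be found in the camera images.
- winder: The fixed guide adjuster: aluminium base plate 200 x 400 x 10 mm (x -100..100, y -230..170), blue gearbox 110 x 110 mm about the origin, top 80 mm high, and beyond it a bed of silver rollers (x 109..311, y -220..220, tops 60 mm high). Origin on the table under the crank's axis; z up, x away from the robot across the rollers (yaw -0.2 to 0.35 rad), y to the left.
- crank_axis (a point): On the crank's upright axis, 160 mm above the table. The crank (any start angle) is loose on the spindle by 2.6 rad: turned clockwise it first swings freely (under 1 N at the handle) for a hidden 0.6 to 2.4 rad, then meets the spindle's drive stop and drags it with steady friction, 6 to 8 N at the handle. It stays where left; turned back, it is free for 2.6 rad, then drives the spindle back.
- crank_grip (a point): Point on the axis of the crank's upright black handle, 160 mm above the table and 65 mm from crank_axis. The handle is a cylinder 25 mm in diameter from 119 to 187 mm high, on the end of a steel arm whose top is 117 mm high. Its sleeve spins freely on its pin, so a gripper can hold it without turning. The handle goes round in a level circle without end.
- guide: The side guide, an upright steel bar 14 x 400 x 45 mm along the winder's y, between heights 65 and 110 mm, over the near edge of the rollers. Origin at the foot of its middle, at table height; starts at x = 130 mm in the winder's frame. The spindle's screw pushes it only 4 mm in the winder's +x for each clockwise spindle turn (12 mm for three).
- lock_lever (a joint): Red-knobbed lock lever right of the crank: 0 = unlocked, leaning 0.6 rad towards the robot (winder -x); 1.2 rad = locked, against its stop, leaning 0.6 rad away. Starts between 0 and 0.15. Stays where it is left; about 2 to 3 N at the knob moves it.
- lock_lever_tip (a point): Centre of the lever's red ball knob, 32 mm in diameter, at the end of a 12 mm thick rod, 100 mm from the pivot.
- lever_pivot (a point): The lever's level pivot (along winder y), 40 mm above the table, at winder x = 20, y = -165 mm, on a grey block whose top is 40 mm high (56 mm at the pivot).
- carton: Bystander: closed kraft carton 85 x 160 x 85 mm with an orange band, standing on the rollers beyond the guide (about 40 mm clear of it). Origin at the centre of its underside.
- tape_roll: Bystander: amber tape roll, 110 mm across, 48 mm high, flat on the table left of the winder. Origin at the centre of its underside.
- cleaner: Bystander: white bottle with a blue cap, 64 mm across, 170 mm high, standing on the table right of the winder. Origin at the centre of its underside.

How it is judged:
On the way, in this order (a step that is already met when the one before it is completed fails the run):
1. the spindle has made three full turns and the crank is let go, the lever still unlocked (x of guide in the frame of winder between 0.14183 and 0.14217 m and contact force between the fingers and anything else below 0.5 N and value of joint lock_lever below 0.4 rad), for 0.3 s.
2. the lock lever is pushed fully over (value of joint lock_lever above 1.1 rad), for 0.1 s.
At the end, for the whole second after the job is handed in: The spindle stands three full turns clockwise from its start, within 15 degrees (the guide 12 mm further out, 0.142 m in the winder's frame, within 0.17 mm), the lock lever is over past 1.1 rad, and all is at rest (x of guide in the frame of winder between 0.14183 and 0.14217 m and value of joint lock_lever above 1.1 rad and linear speed of guide below 0.001 m/s); the robot touches nothing.
It fails at once if a bystander is shifted by more than 20 mm (distance of any of carton, tape_roll, cleaner from where it was at the start of the episode above 0.02 m).
It also fails if it takes over 72 s, if anything falls off the work surface, if the arm or the gripper's body presses on something with over 40 N, if the wrist force passes 120 N, or if a joint passes its speed limit or range.

ROBOT

A 6-joint arm with a two-finger parallel gripper is mounted at the origin on the work surface. World frame = base frame: x ahead of the robot, y to its left, z up, the work surface at z = 0. Lengths are in m, angles in rad, forces in N, time in s.
With the tool pointing down it reaches from about 0.325 to 0.875 m from the base axis. Payload 4.4 kg.
Tool frame: the origin (TCP) lies midway between the tips of the shut fingers; the grasp point (between the pads) lies 19 mm behind it; z points along the fingers, y is the line along which they close (so a half turn about z gives the same grasp; the last joint's range is limited). The gripper opens to 85 mm and grips with 20 to 120 N. Pads are 22 mm wide; open, the fingers measure 114 mm over their backs; the gripper's body (76 mm by 85 mm) begins 54 mm behind the grasp point. The pads swing forward as they close: fully open they stand 13 mm farther back than shut.
Start: joints at [-1.306, 0.207, 1.542, -0, 1.393, -0.15], TCP at [0.232, -0.526, 0.231] pointing down, gripper open.
Joint ranges: [-2.73, 2.73], [-0.86, 2.22], [0.23, 2.46], [-1.11, 4.25], [0.08, 2.63], [-2.82, 2.82]. Speed limits (rad/s): [2.79, 2.79, 3.14, 3.14, 3.14, 3.14].

INTERFACE

Orientations are given as a unit quaternion [x, y, z, w].
In Python, from rig import status, vision, ticket gives the robot as it stands.
- The arm moves only by the tool carry_out, never from a script. Its argument "series" is a list of rows, each an object with "claw": the opening, from 0 (shut) to 1 (fully open); "slide": the shift along the tool's x, y, z each as a share of 25 cm, from -1 to 1, a list of three; "delta_rot": the turn, a rotation vector about the tool's x, y, z each as a share of 360 degrees, from -1 to 1, a list of three. In form: [{"claw": claw, "slide": [x, y, z], "delta_rot": [wx, wy, wz]}, ...]. A call has 1 to 12 rows; each row shifts and turns the commanded pose from where the row before left it, along the tool's axes as they then stand; what a row does not reach is not made up. A row lasts 1/8 s, in which the tool goes at most 62.5 mm and 10.7 degrees, less where a joint would pass 70% of its speed; a pose out of reach is approached as far as the arm can. A call with a number of a shift or a turn outside -1 to 1 is refused whole. A call with a gripper value outside its range is refused whole. The fingers move at their own pace and stop on an object; the grip force is fixed at half the most. Time passes only in rows, so rows that do not move let the fingers close. It gives the time, the measured TCP pose, the force, the opening and the grip force at its end, in the units of the state.
- status.state(): the state, without advancing time (a new reading comes with each control period).
- vision.grab_frame(name): name is "side" or "top" or "wrist"; returns a dict with "frame" (384x512x3 uint8, red, green, blue), "K" (3x3 intrinsics, pixels), "camera_from_world" (4x4, takes a point from world to camera coordinates). Camera axes: x right, y up, looking along -z (the intrinsics and any distortion apply to the point x, -y, -z); pixel columns grow to the right and rows downward; lengths in m; the calibration is good to about 2 mm. A picture is of the moment at which its call begins. There is no depth.
- ticket.sign_off(): hands the job in; it is judged then, once.
The state is a dict: "time": time; "joint_positions": joint angles; "qd": joint speeds; "joint_torque": joint torques, N m; "eef_pos": TCP position; "eef_rot": TCP orientation; "force": force on the tool from outside, world axes, zero at the start; "torque": the same for the moment, N m; "width": finger opening in m; "grip_force": force on a finger pad.
Only numpy, scipy, OpenCV 4.12 (cv2) and the standard library are available. Lean on these libraries where they do the work, as an engineer would, in place of code of your own. Each camera call takes 0.05 s, during which the arm holds its last target. There are 200 camera calls.

## Working session

There is one attempt and no reset: what is moved stays moved. The work goes in short steps, Python scripts to look and compute and a tool call to move; the robot and the scene stay as the last step left them, time stands still between calls to the robot, and variables do not carry over. Pictures are saved under pics/ and viewed, at most 10 in all, crops included, and the job is handed in when it is done.

Besides the shell and the picture viewer there is one more tool, called after ">>>" as a command line: name --argument value ..., lists and objects as JSON in quotes. carry_out: Moves the arm, as the interface text tells. Shift numbers are shares of 25 cm and turn numbers shares of 360 degrees, none past 1 either way. Its arguments: {"type":"object","properties":{"series":{"type":"array"}},"required":["series"]}

```bash
mkdir -p pics; python3 - <<'E'
from rig import status, vision
import cv2,numpy as np,pickle
s=status.state();print(s)
d={}
for n in("side","top"):
    f=vision.grab_frame(n);d[n]=f
    cv2.imwrite(f"pics/{n}0.png",cv2.resize(f["frame"][:,:,::-1],(800,600),interpolation=cv2.INTER_CUBIC))
    print(n,np.round(f["K"],1).tolist(),np.round(f["camera_from_world"],3).tolist(),[k for k in f])
pickle.dump(d,open("f0.pkl","wb"))
E
```

```text
{'time': 0.0, 'joint_positions': array([-1.30547775e+00,  2.07439663e-01,  1.54299074e+00,  3.38683471e-05,
        1.39352526e+00, -1.50502742e-01]), 'qd': array([ 0.0009722 , -0.00042347, -0.00024503,  0.00093426, -0.00055546,
       -0.0001559 ]), 'joint_torque': array([-1.20175741e-04, -3.83035469e+01, -2.91598284e+01, -1.60213094e-04,
        1.06751613e-02, -8.33794729e-06]), 'eef_pos': array([ 0.23205727, -0.52524046,  0.23009718]), 'eef_rot': array([ 9.78464261e-01,  2.06412921e-01, -5.11526362e-05, -1.18051380e-03]), 'force': array([-0.71573893, -0.42645988,  1.02310677]), 'torque': array([0.01327879, 0.03878595, 0.03620528]), 'grip_force': 0.0, 'width': 0.08560537133138375}
side [[377.7, 0.0, 246.6], [0.0, 377.7, 187.0], [0.0, 0.0, 1.0]] [[-0.961, -0.275, -0.01, 0.614], [0.198, -0.716, 0.67, -0.156], [-0.192, 0.642, 0.743, -0.997], [0.0, 0.0, 0.0, 1.0]] ['frame', 'K', 'camera_from_world']
top [[476.8, 0.0, 254.0], [0.0, 476.8, 188.1], [0.0, 0.0, 1.0]] [[-0.005, -1.0, -0.002, 0.079], [0.999, -0.005, 0.048, -0.61], [-0.048, -0.001, 0.999, -1.41], [0.0, 0.0, 0.0, 1.0]] ['frame', 'K', 'camera_from_world']
```

View pics/top0.png

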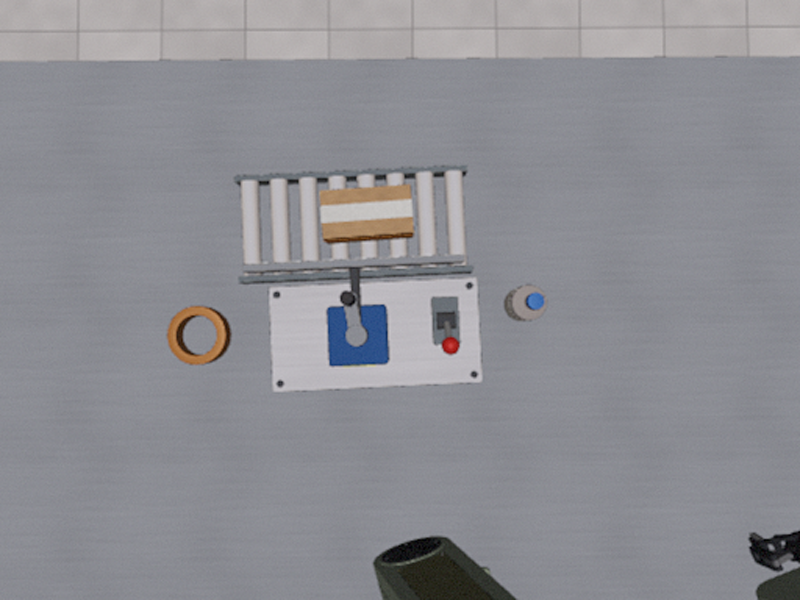

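View pics/side0.png

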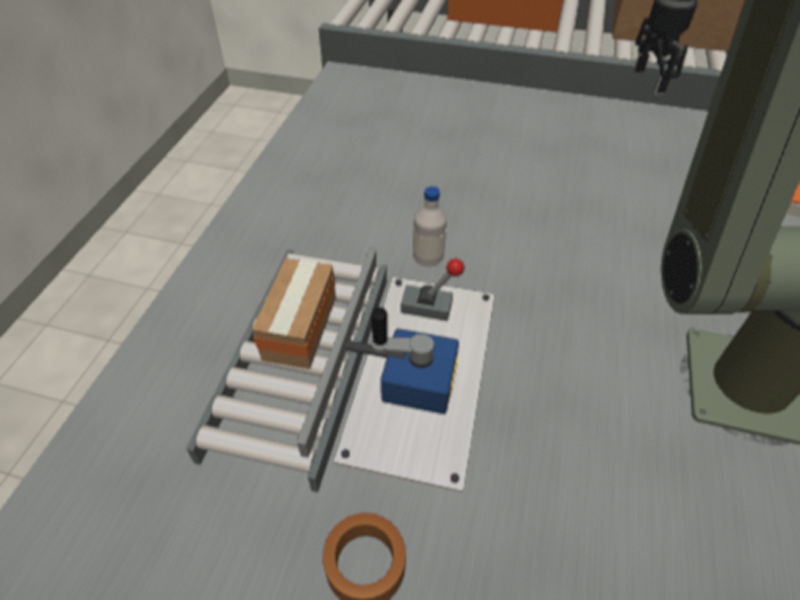

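The top view shows the hub at (356,336), the handle at (348,298), the knob at (451,345) and the plate corners at (270,286), (479,278), (274,390) and (481,381). The side view shows the handle top at (380,312), the knob at (456,267) and plate corners at (494,294), (463,488) and (338,461). I'll fit the winder pose, crank angle and lever angle to these points together.

```bash
cat > h.py <<'E'
import numpy as np,pickle
from scipy.optimize import least_squares
d=pickle.load(open("f0.pkl","rb"))
def proj(n,p):
    f=d[n];T=f["camera_from_world"];c=T[:3,:3]@np.asarray(p)+T[:3,3]
    q=f["K"]@np.array([c[0],-c[1],-c[2]]);return q[:2]/q[2]*1.5625
def W(v,p):
    c,s=np.cos(v[2]),np.sin(v[2]);return np.array([v[0]+c*p[0]-s*p[1],v[1]+s*p[0]+c*p[1],p[2]])
def pts(v):
    a,l=v[3],v[4]-0.6
    h=lambda z:W(v,[.065*np.cos(a),.065*np.sin(a),z]);k=W(v,[.02+.1*np.sin(l),-.165,.04+.1*np.cos(l)])
    P=lambda x,y:W(v,[x,y,.01])
    return [("top",P(.1,.17),(270,286)),("top",P(.1,-.23),(479,278)),("top",P(-.1,.17),(274,390)),("top",P(-.1,-.23),(481,381)),
    ("top",h(.187),(347,298)),("top",k,(451,345)),("side",P(-.1,-.23),(494,294)),("side",P(-.1,.17),(463,488)),("side",P(.1,.17),(338,461)),
    ("side",h(.187),(380,312)),("side",k,(456,267))]
E
python3 - <<'E'
from h import *
r=least_squares(lambda v:np.concatenate([proj(n,p)-q for n,p,q in pts(v)]),[.6,.05,0,0,0.1],loss="soft_l1")
v=r.x;print(v.round(4));print(r.fun.reshape(-1,2).round(1).tolist())
for n,p,q in pts(v)[4:6]:print(p.round(4))
np.save("v.npy",v)
print("hub proj",proj("top",W(v,[0,0,.125])),proj("side",W(v,[0,0,.125])))
E
```

```text
[0.534  0.1477 0.0382 0.1733 0.1295]
[[-0.9, -0.1], [-1.8, -1.2], [-1.2, 0.4], [1.3, 0.3], [-1.0, -1.0], [-0.2, -0.1], [1.8, -1.7], [1.1, 0.4], [-3.7, -2.1], [0.5, -0.7], [0.6, -1.2]]
[0.5975 0.1614 0.187 ]
[ 0.515  -0.0181  0.1291]
hub proj [356.32861005 334.52758506] [423.06583794 339.10525942]
```

>>> carry_out --series '[{"claw": 1,"slide": [0,0,-0.03],"delta_rot": [0,0,0.022]},{"claw": 1,"slide": [0,0,-0.03],"delta_rot": [0,0,0.022]},{"claw": 1,"slide": [0,0,-0.03],"delta_rot": [0,0,0.0222]},{"claw": 1,"slide": [0.1,-0.2,0],"delta_rot": [0,0,0]},{"claw": 1,"slide": [0.1,-0.2,0],"delta_rot": [0,0,0]},{"claw": 1,"slide": [0.1,-0.2,0],"delta_rot": [0,0,0]},{"claw": 1,"slide": [0.1,-0.2,0],"delta_rot": [0,0,0]},{"claw": 1,"slide": [0.1,-0.2,0],"delta_rot": [0,0,0]},{"claw": 1,"slide": [0.1,-0.2,0],"delta_rot": [0,0,0]},{"claw": 1,"slide": [0.1,-0.2,0],"delta_rot": [0,0,0]},{"claw": 1,"slide": [0.1,-0.2,0],"delta_rot": [0,0,0]},{"claw": 1,"slide": [0.1,-0.2,0],"delta_rot": [0,0,0]}]'

```text
time: 1.6
eef_pos: [0.4576, -0.0742, 0.2535]
eef_rot: [1.0, -0.0, -0.0, 0.0]
force: [1.3, -0.3, -0.1]
width: 0.0855
grip_force: 0.0
```

>>> carry_out --series '[{"claw": 1,"slide": [0.112,-0.19,0],"delta_rot": [0,0,0]},{"claw": 1,"slide": [0.112,-0.19,0],"delta_rot": [0,0,0]},{"claw": 1,"slide": [0.112,-0.19,0],"delta_rot": [0,0,0]},{"claw": 1,"slide": [0.112,-0.19,0],"delta_rot": [0,0,0]},{"claw": 1,"slide": [0.112,-0.185,0],"delta_rot": [0,0,0]},{"claw": 1,"slide": [0,0,0],"delta_rot": [0,0,0]},{"claw": 1,"slide": [0,0,0],"delta_rot": [0,0,0]}]'

```text
time: 2.48
eef_pos: [0.5967, 0.16, 0.2529]
eef_rot: [1.0, 0.0, -0.001, 0.0]
force: [0.4, 0.1, 0.2]
width: 0.0856
grip_force: 0.0
```

```bash
python3 - <<'E'
from h import *
from rig import vision,status
import cv2
f=vision.grab_frame("wrist");d["wrist"]=f;pickle.dump(d,open("f0.pkl","wb"))
cv2.imwrite("pics/w1.png",cv2.resize(f["frame"][:,:,::-1],(800,600),interpolation=cv2.INTER_CUBIC))
s=status.state();print(s["eef_pos"],s["force"],s["joint_positions"].round(2))
v=np.load("v.npy")
a=v[3]
print("handle",proj("wrist",W(v,[.065*np.cos(a),.065*np.sin(a),.187])),"hub",proj("wrist",W(v,[0,0,.125])))
for x,y in((.055,.055),(-.055,.055),(.055,-.055),(-.055,-.055)):print("box",proj("wrist",W(v,[x,y,.08])))
E
```

```text
[0.59670768 0.15940361 0.25325267] [-0.01001425 -0.08799193  0.75288728] [ 0.12  0.28  1.4  -0.    1.46  1.69]
handle [400.87207411 324.16836387] hub [425.10111677 392.67429818]
box [332.93631893 284.26414345]
box [345.26618474 437.56990027]
box [507.4213085  277.87722262]
box [504.05527554 432.26473712]
```

View pics/w1.png

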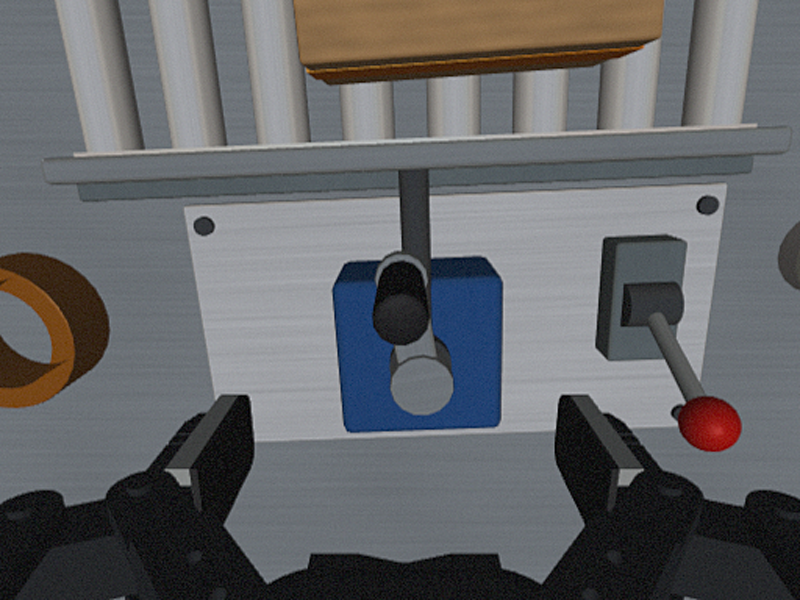

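The wrist view shows the centre of the handle top at (401,316), the hub at (422,383) and the gearbox top corners at (338,285), (500,279), (500,428) and (347,432). The knob is at (710,423). I'll refit with these added.

```bash
python3 - <<'E'
from h import *
v0=np.load("v.npy")
def P2(v):
    a,l=v[3],v[4]-.6;B=lambda x,y:W(v,[x,y,.08])
    return pts(v)+[("wrist",W(v,[.065*np.cos(a),.065*np.sin(a),.187]),(401,316)),("wrist",W(v,[.02+.1*np.sin(l),-.165,.04+.1*np.cos(l)]),(710,423)),
     ("wrist",B(.055,.055),(336,285)),("wrist",B(.055,-.055),(502,278)),("wrist",B(-.055,-.055),(501,429)),("wrist",B(-.055,.055),(346,433)),("wrist",W(v,[0,0,v[5]]),(422,383)),("top",W(v,[0,0,v[5]]),(356,336)),("side",W(v,[0,0,v[5]]),(422,342))]
wt=lambda n:.5 if n=="wrist" else 1
r=least_squares(lambda v:np.concatenate([wt(n)*(proj(n,p)-q) for n,p,q in P2(v)]),[*v0,.125],loss="soft_l1")
v=r.x;print(v.round(4))
for n,p,q in P2(v):print(n,(proj(n,p)-q).round(1),end=" ")
print(W(v,[.065*np.cos(v[3]),.065*np.sin(v[3]),.16]))
np.save("v.npy",v[:5])
E
```

```text
[0.5348 0.1483 0.0394 0.161  0.1265 0.116 ]
top [-1.2 -0.4] top [-2.2 -1.7] top [-1.4  0.1] top [ 1.1 -0.3] top [-0.9 -1.6] top [-0.5 -0.5] side [ 1.2 -1.7] side [0.6 0.6] side [-4.2 -1.8] side [-0.1 -0.9] side [ 0.1 -1. ] wrist [0.3 6.1] wrist [-0.6  1.4] wrist [-4.1 -1.9] wrist [ 4.5 -1.5] wrist [2.4 2.2] wrist [-1.4  3.6] wrist [1.6 1.6] top [ 0.3 -2. ] side [0.3 0.8] [0.59848267 0.16119776 0.16      ]
```

>>> carry_out --series '[{"claw": 1,"slide": [0.012,-0.006,0.112],"delta_rot": [0,0,0]},{"claw": 1,"slide": [0,0,0.112],"delta_rot": [0,0,0]},{"claw": 1,"slide": [0,0,0.112],"delta_rot": [0,0,0]},{"claw": 1,"slide": [0,0,0.112],"delta_rot": [0,0,0]},{"claw": 1,"slide": [0,0,0],"delta_rot": [0,0,0]}]'

```text
time: 3.15
eef_pos: [0.5976, 0.1599, 0.1392]
eef_rot: [1.0, -0.001, -0.003, 0.0]
force: [0.4, -0.1, -0.3]
width: 0.0851
grip_force: 0.0
```

>>> carry_out --series '[{"claw": 0,"slide": [0,0,0],"delta_rot": [0,0,0]},{"claw": 0,"slide": [0,0,0],"delta_rot": [0,0,0]},{"claw": 0,"slide": [0,0,0],"delta_rot": [0,0,0]},{"claw": 0,"slide": [0,0,0],"delta_rot": [0,0,0]},{"claw": 0,"slide": [0,0,0],"delta_rot": [0,0,0]}]'

```text
time: 3.78
eef_pos: [0.6011, 0.1618, 0.143]
eef_rot: [1.0, -0.0, 0.001, -0.0]
force: [-0.7, -0.6, 4.7]
width: 0.0238
grip_force: 58.6
```

```bash
python3 - <<'E'
import numpy as np
for st in(7.5,15):
    a=np.radians(11.5-np.arange(0,360.1 if st>10 else 160,st));p=.26*np.c_[np.cos(a),-np.sin(a)]
    print(st)
    for A,r in zip(np.degrees(a)[1:],np.diff(p,axis=0).round(3)):print(A.round(1),r.tolist(),end="; ")
E
```

```text
7.5
4.0 [0.005, 0.034]; -3.5 [0.0, 0.034]; -11.0 [-0.004, 0.034]; -18.5 [-0.009, 0.033]; -26.0 [-0.013, 0.031]; -33.5 [-0.017, 0.03]; -41.0 [-0.021, 0.027]; -48.5 [-0.024, 0.024]; -56.0 [-0.027, 0.021]; -63.5 [-0.029, 0.017]; -71.0 [-0.031, 0.013]; -78.5 [-0.033, 0.009]; -86.0 [-0.034, 0.005]; -93.5 [-0.034, 0.0]; -101.0 [-0.034, -0.004]; -108.5 [-0.033, -0.009]; -116.0 [-0.031, -0.013]; -123.5 [-0.03, -0.017]; -131.0 [-0.027, -0.021]; -138.5 [-0.024, -0.024]; -146.0 [-0.021, -0.027]; 15
-3.5 [0.005, 0.068]; -18.5 [-0.013, 0.067]; -33.5 [-0.03, 0.061]; -48.5 [-0.045, 0.051]; -63.5 [-0.056, 0.038]; -78.5 [-0.064, 0.022]; -93.5 [-0.068, 0.005]; -108.5 [-0.067, -0.013]; -123.5 [-0.061, -0.03]; -138.5 [-0.051, -0.045]; -153.5 [-0.038, -0.056]; -168.5 [-0.022, -0.064]; -183.5 [-0.005, -0.068]; -198.5 [0.013, -0.067]; -213.5 [0.03, -0.061]; -228.5 [0.045, -0.051]; -243.5 [0.056, -0.038]; -258.5 [0.064, -0.022]; -273.5 [0.068, -0.005]; -288.5 [0.067, 0.013]; -303.5 [0.061, 0.03]; -318.5 [0.051, 0.045]; -333.5 [0.038, 0.056]; -348.5 [0.022, 0.064];
```

>>> carry_out --series '[{"claw": 0,"slide": [0.0025,0.034,0],"delta_rot": [0,0,0]},{"claw": 0,"slide": [0.005,0.034,0],"delta_rot": [0,0,0]},{"claw": 0,"slide": [-0.002,0.034,0],"delta_rot": [0,0,0]},{"claw": 0,"slide": [0,0,0],"delta_rot": [0,0,0]}]'

```text
time: 4.28
eef_pos: [0.601, 0.1356, 0.1429]
eef_rot: [1.0, -0.0, -0.001, -0.0]
force: [-3.7, 0.5, 9.3]
width: 0.0238
grip_force: 58.9
```

>>> carry_out --series '[{"claw": 0,"slide": [-0.013,0.033,-0.008],"delta_rot": [0,0,0]},{"claw": 0,"slide": [-0.013,0.031,0],"delta_rot": [0,0,0]},{"claw": 0,"slide": [0,0,0],"delta_rot": [0,0,0]}]'

```text
time: 4.65
eef_pos: [0.5946, 0.1192, 0.1432]
eef_rot: [1.0, -0.001, -0.001, 0.0]
force: [-1.6, 0.7, -1.0]
width: 0.0241
grip_force: 59.1
```

>>> carry_out --series '[{"claw": 0,"slide": [-0.017,0.03,0],"delta_rot": [0,0,0]},{"claw": 0,"slide": [0,0,0],"delta_rot": [0,0,0]}]'

```text
time: 4.9
eef_pos: [0.5902, 0.1121, 0.1432]
eef_rot: [1.0, -0.0, -0.001, 0.0]
force: [0.5, 0.3, -1.7]
width: 0.0237
grip_force: 59.0
```

>>> carry_out --series '[{"claw": 0,"slide": [-0.021,0.027,0],"delta_rot": [0,0,0]},{"claw": 0,"slide": [0,0,0],"delta_rot": [0,0,0]}]'

```text
time: 5.15
eef_pos: [0.5848, 0.1055, 0.1433]
eef_rot: [1.0, -0.0, -0.001, 0.0]
force: [-0.3, -0.6, -3.6]
width: 0.0238
grip_force: 59.0
```

>>> carry_out --series '[{"claw": 0,"slide": [-0.024,0.024,0],"delta_rot": [0,0,0]},{"claw": 0,"slide": [0,0,0],"delta_rot": [0,0,0]}]'

```text
time: 5.4
eef_pos: [0.5787, 0.0997, 0.1433]
eef_rot: [1.0, -0.0, -0.001, -0.0]
force: [-0.7, 0.6, -3.9]
width: 0.0241
grip_force: 59.1
```

>>> carry_out --series '[{"claw": 0,"slide": [-0.027,0.021,0],"delta_rot": [0,0,0]},{"claw": 0,"slide": [0,0,0],"delta_rot": [0,0,0]}]'

```text
time: 5.65
eef_pos: [0.5719, 0.0946, 0.1433]
eef_rot: [1.0, -0.0, -0.001, -0.0]
force: [-1.0, 1.4, -5.4]
width: 0.0238
grip_force: 59.1
```

>>> carry_out --series '[{"claw": 0,"slide": [-0.029,0.017,0],"delta_rot": [0,0,0]},{"claw": 0,"slide": [0,0,0],"delta_rot": [0,0,0]}]'

```text
time: 5.9
eef_pos: [0.5646, 0.0906, 0.1433]
eef_rot: [1.0, -0.0, -0.001, -0.0]
force: [-1.3, 2.3, -6.1]
width: 0.0238
grip_force: 59.1
```

>>> carry_out --series '[{"claw": 0,"slide": [-0.031,0.013,0],"delta_rot": [0,0,0]},{"claw": 0,"slide": [0,0,0],"delta_rot": [0,0,0]}]'

```text
time: 6.15
eef_pos: [0.5569, 0.0875, 0.1433]
eef_rot: [1.0, -0.0, -0.001, -0.0]
force: [-1.7, 3.8, -7.4]
width: 0.0236
grip_force: 59.2
```

>>> carry_out --series '[{"claw": 0,"slide": [-0.033,0.005,0.004],"delta_rot": [0,0,0]},{"claw": 0,"slide": [0,0,0],"delta_rot": [0,0,0]}]'

```text
time: 6.4
eef_pos: [0.5496, 0.0857, 0.1433]
eef_rot: [1.0, -0.0, 0.0, 0.0]
force: [-0.5, 2.4, -4.9]
width: 0.0237
grip_force: 59.4
```

>>> carry_out --series '[{"claw": 0,"slide": [-0.034,0.003,0.002],"delta_rot": [0,0,0]},{"claw": 0,"slide": [0,0,0],"delta_rot": [0,0,0]}]'

```text
time: 6.65
eef_pos: [0.5415, 0.0847, 0.1432]
eef_rot: [1.0, -0.0, 0.001, 0.0]
force: [-0.4, 1.1, -1.5]
width: 0.0236
grip_force: 59.8
```

>>> carry_out --series '[{"claw": 0,"slide": [-0.034,0,0],"delta_rot": [0,0,0]},{"claw": 0,"slide": [0,0,0],"delta_rot": [0,0,0]}]'

```text
time: 6.9
eef_pos: [0.5329, 0.0848, 0.1432]
eef_rot: [1.0, -0.0, 0.001, 0.0]
force: [0.0, -0.0, -0.9]
width: 0.0242
grip_force: 59.8
```

>>> carry_out --series '[{"claw": 0,"slide": [-0.034,-0.004,0],"delta_rot": [0,0,0]},{"claw": 0,"slide": [0,0,0],"delta_rot": [0,0,0]}]'

```text
time: 7.15
eef_pos: [0.5264, 0.0855, 0.1432]
eef_rot: [1.0, -0.0, 0.003, 0.001]
force: [5.3, -1.1, -2.4]
width: 0.0238
grip_force: 59.6
```

```bash
python3 - <<'E'
from rig import status
s=status.state();print(s["eef_pos"],s["force"])
from scipy.optimize import least_squares
import numpy as np
P=np.array([[.601,.1356],[.5946,.1192],[.5902,.1121],[.5848,.1055],[.5787,.0997],[.5719,.0946],[.5646,.0906],[.5569,.0875],[.5496,.0857],[.5415,.0847],[.5329,.0848],[.5264,.0855]])
c=least_squares(lambda c:np.hypot(*(P-c).T)-.065,[.536,.148]).x
print(c,np.degrees(np.arctan2(*(P-c).T[::-1])),np.hypot(*(P-c).T))
E
```

```text
[0.52643461 0.08552742 0.14324312] [ 5.32760694 -1.11444805 -2.37780798]
[0.5372419  0.14959852] [-12.38319292 -27.92259934 -35.30151248 -42.83839937 -50.27856388
 -57.78234    -65.12245993 -72.43413799 -79.05402693 -86.24611242
 -93.83344318 -99.60039149] [0.06527674 0.06491549 0.0648899  0.06485717 0.064874   0.06500785
 0.065033   0.06513576 0.06508259 0.06503806 0.06494383 0.06500898]
```

>>> carry_out --series '[{"claw": 0,"slide": [-0.033,-0.006,0],"delta_rot": [0,0,0]},{"claw": 0,"slide": [0,0,0],"delta_rot": [0,0,0]}]'

```text
time: 7.4
eef_pos: [0.5184, 0.0873, 0.1432]
eef_rot: [1.0, -0.0, 0.003, 0.0]
force: [5.6, -0.5, -3.9]
width: 0.0239
grip_force: 59.5
```

>>> carry_out --series '[{"claw": 0,"slide": [-0.061,-0.03,0],"delta_rot": [0,0,0]},{"claw": 0,"slide": [-0.051,-0.045,0],"delta_rot": [0,0,0]},{"claw": 0,"slide": [-0.038,-0.056,0],"delta_rot": [0,0,0]},{"claw": 0,"slide": [-0.022,-0.064,0],"delta_rot": [0,0,0]}]'

```text
time: 7.9
eef_pos: [0.474, 0.1337, 0.1432]
eef_rot: [1.0, -0.0, 0.002, 0.003]
force: [2.7, -9.5, -0.7]
width: 0.0234
grip_force: 60.5
```

>>> carry_out --series '[{"claw": 0,"slide": [-0.005,-0.068,0],"delta_rot": [0,0,0]},{"claw": 0,"slide": [0.013,-0.067,0],"delta_rot": [0,0,0]},{"claw": 0,"slide": [0.03,-0.061,0],"delta_rot": [0,0,0]},{"claw": 0,"slide": [0.045,-0.051,0],"delta_rot": [0,0,0]}]'

```text
time: 8.4
eef_pos: [0.4921, 0.1967, 0.143]
eef_rot: [1.0, 0.0, -0.002, 0.002]
force: [-6.6, -6.0, 6.0]
width: 0.0236
grip_force: 61.1
```

>>> carry_out --series '[{"claw": 0,"slide": [0.056,-0.038,0],"delta_rot": [0,0,0]},{"claw": 0,"slide": [0.064,-0.022,0],"delta_rot": [0,0,0]},{"claw": 0,"slide": [0.068,-0.005,0],"delta_rot": [0,0,0]},{"claw": 0,"slide": [0.067,0.013,0],"delta_rot": [0,0,0]},{"claw": 0,"slide": [0.061,0.03,0],"delta_rot": [0,0,0]},{"claw": 0,"slide": [0.051,0.045,0],"delta_rot": [0,0,0]}]'

```text
time: 9.15
eef_pos: [0.5841, 0.1947, 0.1431]
eef_rot: [1.0, 0.0, -0.002, -0.002]
force: [-5.8, 6.1, 4.0]
width: 0.0235
grip_force: 60.9
```

>>> carry_out --series '[{"claw": 0,"slide": [0.038,0.056,0],"delta_rot": [0,0,0]},{"claw": 0,"slide": [0.022,0.064,0],"delta_rot": [0,0,0]},{"claw": 0,"slide": [0.005,0.068,0],"delta_rot": [0,0,0]},{"claw": 0,"slide": [-0.013,0.067,0],"delta_rot": [0,0,0]},{"claw": 0,"slide": [-0.03,0.061,0],"delta_rot": [0,0,0]},{"claw": 0,"slide": [-0.045,0.051,0],"delta_rot": [0,0,0]}]'

```text
time: 9.9
eef_pos: [0.582, 0.1024, 0.1433]
eef_rot: [1.0, -0.0, 0.003, -0.002]
force: [5.0, 7.6, -3.0]
width: 0.0238
grip_force: 60.4
```

>>> carry_out --series '[{"claw": 0,"slide": [-0.056,0.038,0],"delta_rot": [0,0,0]},{"claw": 0,"slide": [-0.064,0.022,0],"delta_rot": [0,0,0]},{"claw": 0,"slide": [-0.068,0.005,0],"delta_rot": [0,0,0]},{"claw": 0,"slide": [-0.067,-0.013,0],"delta_rot": [0,0,0]},{"claw": 0,"slide": [-0.061,-0.03,0],"delta_rot": [0,0,0]},{"claw": 0,"slide": [-0.051,-0.045,0],"delta_rot": [0,0,0]},{"claw": 0,"slide": [-0.038,-0.056,0],"delta_rot": [0,0,0]},{"claw": 0,"slide": [-0.022,-0.064,0],"delta_rot": [0,0,0]},{"claw": 0,"slide": [-0.005,-0.068,0],"delta_rot": [0,0,0]},{"claw": 0,"slide": [0.013,-0.067,0],"delta_rot": [0,0,0]},{"claw": 0,"slide": [0.03,-0.061,0],"delta_rot": [0,0,0]},{"claw": 0,"slide": [0.045,-0.051,0],"delta_rot": [0,0,0]}]'

```text
time: 11.4
eef_pos: [0.492, 0.1967, 0.143]
eef_rot: [1.0, 0.0, -0.002, 0.002]
force: [-5.7, -6.0, 6.5]
width: 0.0235
grip_force: 61.2
```

>>> carry_out --series '[{"claw": 0,"slide": [0.056,-0.038,0],"delta_rot": [0,0,0]},{"claw": 0,"slide": [0.064,-0.022,0],"delta_rot": [0,0,0]},{"claw": 0,"slide": [0.068,-0.005,0],"delta_rot": [0,0,0]},{"claw": 0,"slide": [0.067,0.013,0],"delta_rot": [0,0,0]},{"claw": 0,"slide": [0.061,0.03,0],"delta_rot": [0,0,0]},{"claw": 0,"slide": [0.051,0.045,0],"delta_rot": [0,0,0]},{"claw": 0,"slide": [0.038,0.056,0],"delta_rot": [0,0,0]},{"claw": 0,"slide": [0.022,0.064,0],"delta_rot": [0,0,0]},{"claw": 0,"slide": [0.005,0.068,0],"delta_rot": [0,0,0]},{"claw": 0,"slide": [-0.013,0.067,0],"delta_rot": [0,0,0]},{"claw": 0,"slide": [-0.03,0.061,0],"delta_rot": [0,0,0]},{"claw": 0,"slide": [-0.045,0.051,0],"delta_rot": [0,0,0]}]'

```text
time: 12.9
eef_pos: [0.5819, 0.1024, 0.1432]
eef_rot: [1.0, -0.0, 0.003, -0.002]
force: [4.6, 7.3, -2.2]
width: 0.0237
grip_force: 60.5
```

>>> carry_out --series '[{"claw": 0,"slide": [-0.056,0.038,0],"delta_rot": [0,0,0]},{"claw": 0,"slide": [-0.064,0.022,0],"delta_rot": [0,0,0]},{"claw": 0,"slide": [-0.068,0.005,0],"delta_rot": [0,0,0]},{"claw": 0,"slide": [-0.067,-0.013,0],"delta_rot": [0,0,0]},{"claw": 0,"slide": [-0.061,-0.03,0],"delta_rot": [0,0,0]},{"claw": 0,"slide": [-0.051,-0.045,0],"delta_rot": [0,0,0]},{"claw": 0,"slide": [-0.038,-0.056,0],"delta_rot": [0,0,0]},{"claw": 0,"slide": [-0.022,-0.064,0],"delta_rot": [0,0,0]},{"claw": 0,"slide": [-0.005,-0.068,0],"delta_rot": [0,0,0]},{"claw": 0,"slide": [0.013,-0.067,0],"delta_rot": [0,0,0]},{"claw": 0,"slide": [0.03,-0.061,0],"delta_rot": [0,0,0]},{"claw": 0,"slide": [0.045,-0.051,0],"delta_rot": [0,0,0]}]'

```text
time: 14.4
eef_pos: [0.492, 0.1967, 0.143]
eef_rot: [1.0, 0.0, -0.002, 0.002]
force: [-5.7, -6.6, 6.8]
width: 0.0236
grip_force: 61.2
```

>>> carry_out --series '[{"claw": 0,"slide": [0.056,-0.038,0],"delta_rot": [0,0,0]},{"claw": 0,"slide": [0.064,-0.022,0],"delta_rot": [0,0,0]},{"claw": 0,"slide": [0.068,-0.005,0],"delta_rot": [0,0,0]},{"claw": 0,"slide": [0.067,0.013,0],"delta_rot": [0,0,0]},{"claw": 0,"slide": [0.061,0.03,0],"delta_rot": [0,0,0]},{"claw": 0,"slide": [0.051,0.045,0],"delta_rot": [0,0,0]},{"claw": 0,"slide": [0.038,0.056,0],"delta_rot": [0,0,0]},{"claw": 0,"slide": [0.022,0.064,0],"delta_rot": [0,0,0]},{"claw": 0,"slide": [0.005,0.068,0],"delta_rot": [0,0,0]},{"claw": 0,"slide": [-0.013,0.067,0],"delta_rot": [0,0,0]},{"claw": 0,"slide": [-0.03,0.061,0],"delta_rot": [0,0,0]},{"claw": 0,"slide": [-0.045,0.051,0],"delta_rot": [0,0,0]}]'

```text
time: 15.9
eef_pos: [0.5819, 0.1024, 0.1432]
eef_rot: [1.0, -0.0, 0.003, -0.002]
force: [4.5, 6.2, -2.2]
width: 0.0236
grip_force: 60.5
```

>>> carry_out --series '[{"claw": 0,"slide": [-0.056,0.038,0],"delta_rot": [0,0,0]},{"claw": 0,"slide": [-0.064,0.022,0],"delta_rot": [0,0,0]},{"claw": 0,"slide": [-0.068,0.005,0],"delta_rot": [0,0,0]},{"claw": 0,"slide": [-0.022,-0.001,0],"delta_rot": [0,0,0]},{"claw": 0,"slide": [0,0,0],"delta_rot": [0,0,0]}]'

```text
time: 16.52
eef_pos: [0.5293, 0.0849, 0.1432]
eef_rot: [1.0, -0.0, 0.003, -0.0]
force: [5.2, 2.2, -3.5]
width: 0.024
grip_force: 60.3
```

>>> carry_out --series '[{"claw": 0,"slide": [0.007,-0.003,0],"delta_rot": [0,0,0]},{"claw": 0,"slide": [0,0,0],"delta_rot": [0,0,0]}]'

```text
time: 16.77
eef_pos: [0.5297, 0.0851, 0.1431]
eef_rot: [1.0, -0.0, 0.001, 0.0]
force: [0.8, -0.3, 2.8]
width: 0.0239
grip_force: 60.7
```

>>> carry_out --series '[{"claw": 0.7,"slide": [0,0,0],"delta_rot": [0,0,0]},{"claw": 0.7,"slide": [0,0,0],"delta_rot": [0,0,0]},{"claw": 0.7,"slide": [0,0,0],"delta_rot": [0,0,0]},{"claw": 0.7,"slide": [0,0,0],"delta_rot": [0,0,0]},{"claw": 0.7,"slide": [0,0,-0.1],"delta_rot": [0,0,0]},{"claw": 0.7,"slide": [0,0,-0.15],"delta_rot": [0,0,0]},{"claw": 0.7,"slide": [0,0,-0.15],"delta_rot": [0,0,0]},{"claw": 0.7,"slide": [0,0,-0.1],"delta_rot": [0,0,0]},{"claw": 0,"slide": [0,0,0],"delta_rot": [0,0,0]},{"claw": 0,"slide": [0,0,0],"delta_rot": [0,0,0]}]'

```text
time: 18.02
eef_pos: [0.5282, 0.0854, 0.2659]
eef_rot: [1.0, -0.0, -0.001, -0.0]
force: [-0.9, 0.1, 0.2]
width: 0.024
grip_force: 0.0
```

```bash
python3 - <<'E'
from h import *
from rig import vision,status
import cv2
f=vision.grab_frame("wrist");d["w2"]=f;pickle.dump(d,open("f0.pkl","wb"))
cv2.imwrite("pics/w2.png",cv2.resize(f["frame"][:,:,::-1],(800,600),interpolation=cv2.INTER_CUBIC))
s=status.state();print(s["eef_pos"],s["force"],s["time"])
for a in(-97,-93,-101):
    a=np.radians(a);print(proj("w2",[.5372+.065*np.cos(a),.1496+.065*np.sin(a),.187]))
v=np.load("v.npy");l=v[4]-.6;k=W(v,[.02+.1*np.sin(l),-.165,.04+.1*np.cos(l)]);print("knob",k,proj("w2",k),"pivot",W(v,[.02,-.165,.04]),v)
E
```

```text
[0.52786179 0.08543775 0.26530249] [-0.68317556  0.6660958  -0.72682733] 18.075
[405.03760184 314.04842465]
[405.92641498 304.47668998]
[403.46641974 323.43146353]
knob [ 0.51569546 -0.01762144  0.12899588] [586.2012489  304.98489891] pivot [ 0.56126419 -0.01582597  0.04      ] [0.53478353 0.14825868 0.03938092 0.16102042 0.12645854]
```

View pics/w2.png

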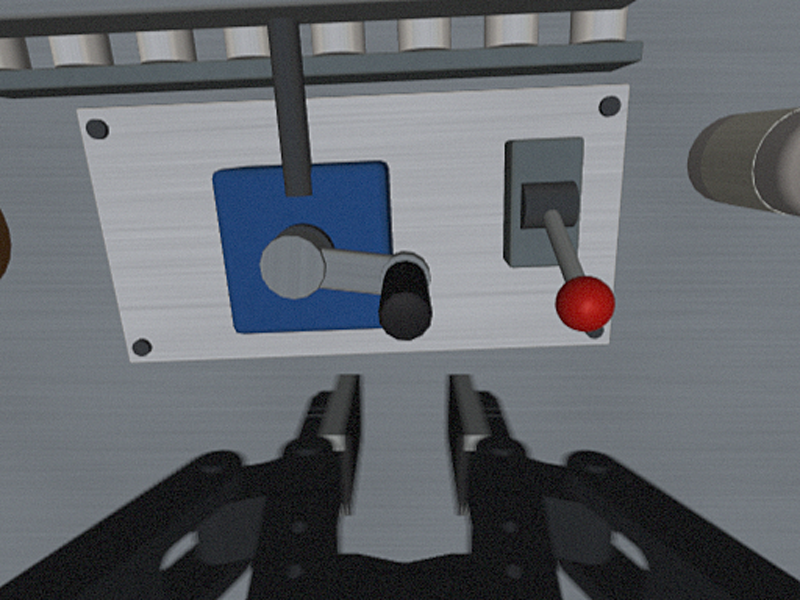

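The handle top is at (405,314), which is the predicted -97°, so the crank stayed where I left it. The knob is at (585,303), within 2 px of the prediction. Next is the lever.

>>> carry_out --series '[{"claw": 0,"slide": [-0.084,0.139,0],"delta_rot": [0,0,0]},{"claw": 0,"slide": [-0.084,0.139,0],"delta_rot": [0,0,0]},{"claw": 0,"slide": [-0.084,0.139,0],"delta_rot": [0,0,0]},{"claw": 0,"slide": [0,0,0],"delta_rot": [0,0,0]},{"claw": 0,"slide": [0,0,0.155],"delta_rot": [0,0,0]},{"claw": 0,"slide": [0,0,0.155],"delta_rot": [0,0,0]},{"claw": 0,"slide": [0,0,0.155],"delta_rot": [0,0,0]},{"claw": 0,"slide": [0,0,0.155],"delta_rot": [0,0,0]},{"claw": 0,"slide": [0,0,0],"delta_rot": [0,0,0]}]'

```text
time: 19.2
eef_pos: [0.4623, -0.0172, 0.1083]
eef_rot: [1.0, 0.0, -0.005, -0.001]
force: [-0.5, 0.3, -0.5]
width: -0.0003
grip_force: 0.0
```

>>> carry_out --series '[{"claw": 0,"slide": [0.07,-0.003,0],"delta_rot": [0,0,0]},{"claw": 0,"slide": [0.07,-0.003,0],"delta_rot": [0,0,0]},{"claw": 0,"slide": [0.07,-0.003,0],"delta_rot": [0,0,0]},{"claw": 0,"slide": [0.07,-0.003,0],"delta_rot": [0,0,0]},{"claw": 0,"slide": [0.07,-0.003,0],"delta_rot": [0,0,0]},{"claw": 0,"slide": [0.07,-0.003,0],"delta_rot": [0,0,0]},{"claw": 0,"slide": [0.07,-0.002,0],"delta_rot": [0,0,0]},{"claw": 0,"slide": [0,0,0],"delta_rot": [0,0,0]}]'

```text
time: 20.2
eef_pos: [0.5899, -0.0134, 0.1133]
eef_rot: [1.0, 0.0, 0.001, 0.0]
force: [-0.3, 0.3, -0.4]
width: -0.0002
grip_force: 0.0
```

>>> carry_out --series '[{"claw": 0,"slide": [0.016,-0.001,0],"delta_rot": [0,0,0]},{"claw": 0,"slide": [0.016,0,0],"delta_rot": [0,0,0]},{"claw": 0,"slide": [0,0,0],"delta_rot": [0,0,0]}]'

```text
time: 20.58
eef_pos: [0.5932, -0.0133, 0.112]
eef_rot: [1.0, 0.0, -0.004, -0.0]
force: [-8.8, 0.7, 5.0]
width: 0.0001
grip_force: 4.5
```

```bash
python3 - <<'E'
from h import *
from rig import vision
import cv2
f=vision.grab_frame("side")
cv2.imwrite("pics/s3.png",cv2.resize(f["frame"][130:280,180:380,::-1],(800,600),interpolation=cv2.INTER_CUBIC))
E
```

```text
(no output)
```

View pics/s3.png

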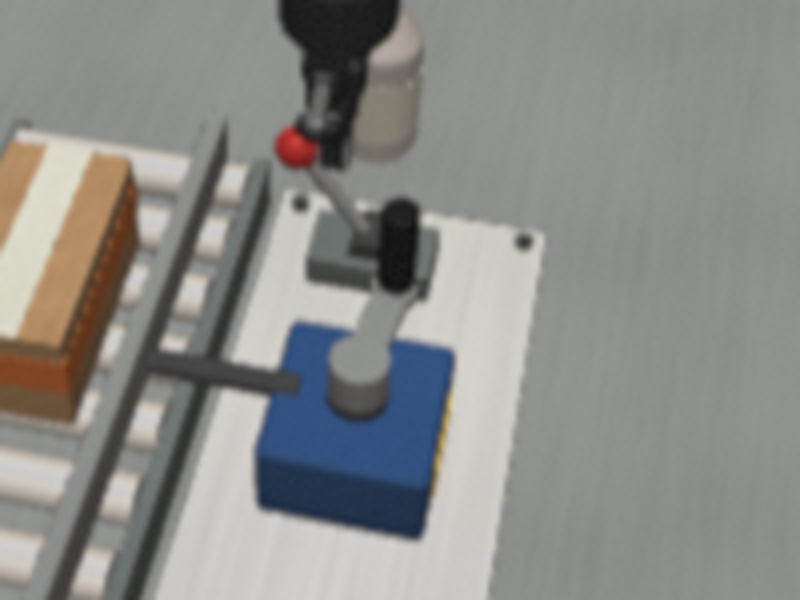

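The side crop shows the knob at (296,147), leaning away, and 8.8 N means it is on its stop. I'll press slightly more, back off, and check the lever angle.

>>> carry_out --series '[{"claw": 0,"slide": [0.012,0,0],"delta_rot": [0,0,0]},{"claw": 0,"slide": [0,0,0],"delta_rot": [0,0,0]}]'

```text
time: 20.88
eef_pos: [0.5934, -0.0132, 0.1119]
eef_rot: [1.0, 0.0, -0.007, -0.0]
force: [-16.4, -1.0, 9.3]
width: -0.0001
grip_force: 8.3
```

>>> carry_out --series '[{"claw": 0,"slide": [-0.2,0,0],"delta_rot": [0,0,0]},{"claw": 0,"slide": [-0.2,0,0],"delta_rot": [0,0,0]},{"claw": 0,"slide": [-0.1,0,-0.2],"delta_rot": [0,0,0]},{"claw": 0,"slide": [0,0,-0.2],"delta_rot": [0,0,0]},{"claw": 0,"slide": [0,0,-0.2],"delta_rot": [0,0,0]},{"claw": 0,"slide": [0,0,0],"delta_rot": [0,0,0]},{"claw": 0,"slide": [0,0,0],"delta_rot": [0,0,0]}]'

```text
time: 21.75
eef_pos: [0.4746, -0.0135, 0.2627]
eef_rot: [1.0, -0.0, 0.001, 0.0]
force: [-1.1, 0.0, 0.0]
width: 0.0001
grip_force: 0.0
```

```bash
python3 - <<'E'
from h import *
from rig import vision
import cv2
v=np.load("v.npy")
for n in("side","top"):
    f=vision.grab_frame(n)["frame"].astype(int)
    m=((f[...,0]>120)&(f[...,1]<50)&(f[...,2]<50)).astype(np.uint8)
    N,L,S,C=cv2.connectedComponentsWithStats(m)
    print(n,[(S[i,4],((C[i]+.5)*1.5625).round(1).tolist()) for i in range(1,N) if S[i,4]>20])
    for a in(1.0,1.1,1.2):
        l=a-.6;print(a,proj(n,W(v,[.02+.1*np.sin(l),-.165,.04+.1*np.cos(l)])).round(1))
E
```

```text
side [(np.int32(40), [397.6, 261.1])]
1.0 [407.9 256.8]
1.1 [402.8 257.8]
1.2 [398.  259.1]
top [(np.int32(68), [447.3, 287.7])]
1.0 [448.3 296.3]
1.1 [447.9 291.3]
1.2 [447.5 286.6]
```

The lever reads about 1.2 rad in both cameras. The crank is in place and the arm is clear.

```bash
python3 -c "
from rig import ticket
print(ticket.sign_off())"
```

```text
the job is handed in; nothing more can be done
None
```

I wound the crank three full turns past the point where I felt the drag (that point is known to about ±3°) and let it go. I then pushed the lock lever to its stop, about 1.2 rad by both cameras, and handed the job in at about 22 s; no verdict came back.

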